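# Wind up the market-stall display riser with its loose crank

## Task

Take the loose crank from its wooden rest and seat its socket fully home on the hex drive hidden down inside the riser's collar, feeling for the angle at which it drops on. Then wind it (clockwise seen from above raises) until the top of the platform is level with the red pointer, and let go, leaving the crank fully seated. Raise the platform only with the crank, do not shift the pointer, and leave the other goods where they stand.

Things in the scene. Friction and masses are not known exactly. Their poses are not given: they have to be found in the camera images.
- crank: Loose steel crank, 0.32 to 0.62 kg, upright on its rest. Origin: centre of the open lower mouth of its hex socket; z up the hub axis, x along the arm. Socket z 0 to 32 mm, inside 33 mm across flats (one flat faces x), outside 41 (48 over corners). Shaft 28 wide to z 62. Dark flat arm z 62 to 74, 24 wide, x -36 to 96, with a round counterweight (32 mm, z 50 to 74) at x -36. Balanced on the hub axis.
- crank_block (a point): Middle of the crank's yellow grip block, on the hub axis 98 mm above the socket mouth: hold it here to carry and seat it. The block is 26 x 26 mm, faces along the crank's x and y, from 74 (the arm's top) to 119 mm above the socket mouth.
- crank_handle (a point): Middle of the crank's wooden handle, 80 mm from the hub axis along the crank's x and 120 mm above the socket mouth: hold it here to wind. The handle is upright, 28 mm in diameter, from 78 to 156 mm above the socket mouth, and spins freely on its pin, so the hand need not turn while winding.
- rest: Fixed wooden rest: base board 160 x 100 x 12 mm with a block at x 41 to 71 mm, 60 mm wide, top 74 mm above the table, bearing two 8 mm high lips 32 mm apart that hold the crank's arm between them. Origin on the table under the crank's socket, which stands on the board while its arm lies on the block; x along the arm. Lift the crank straight up.
- riser_stand: Green crank-lift riser, fixed. Origin on the table on the collar's vertical axis; z up, platform centre 310 mm towards its +y. Gearbox 130 x 130 x 30 mm with the black collar on top; then a green lift base under the platform and, on the platform's +x side, an upright rule 28 mm wide and 235 mm high carrying the red pointer.
- collar_mouth (a point): Centre of the mouth of the black collar, 75 mm above the table; inside diameter 56 mm, outside 72, depth 45. In it stands the hex drive, 30 mm across flats, 28 mm tall, its top 9 mm a blunt cone. Its angle is unknown; the socket drops on within about 11 degrees of it (every 60 degrees), else it stops 19 mm above the collar floor. The hex resists turning with 0.35 N m; press lightly (under 15 N).
- drive_home (a point): Centre of the collar's floor, 30 mm above the table, 45 mm below the collar mouth: the centre of the crank's socket mouth rests here when the crank is fully home. Then the hex turns with the crank, after some 15 to 25 degrees of play.
- platform: Wooden display platform 200 x 220 mm, 16 mm thick, with a black upper edge, on two columns. Origin at the centre of its top face. Its near edge is 200 mm from the collar's axis. It rises 10 mm per radian (63 mm per turn) of clockwise winding seen from above, sinks when wound back, stays where left. Travel 104 mm; its top starts 105 to 117 mm above the table.
- pointer: Red sliding pointer on the upright rule; origin at its tip, which points at the platform's edge from beside. Its height, 155 to 190 mm above the table, is the height wanted for the platform's top. Friction holds it.
- bottle_a: Bystander: green glass bottle, 64 mm across, 190 mm tall; origin at the centre of its underside. Leave it alone.
- bottle_b: Bystander: amber glass bottle, 60 mm across, 170 mm tall; origin at the centre of its underside. Leave it alone.
- jar: Bystander: glass jar with brass lid, 72 mm across, 100 mm tall; origin at the centre of its underside. Leave it alone.
- mug: Bystander: blue mug, 80 mm across, 80 mm tall; origin at the centre of its underside. Leave it alone.
- tin: Bystander: low red tin, 68 mm across, 50 mm tall; origin at the centre of its underside. Leave it alone.
- bowl: Bystander: white bowl, 110 mm across, 45 mm tall; origin at the centre of its underside. Leave it alone.
Things that resemble listed ones, but are neither listed nor needed, are in the scene too. What is shaped like the crank but blue is not meant.

How it is judged (in metres and radians):
On the way:
1. the crank is seated fully home on the hex in the collar (horizontal distance between crank and drive_home below 0.005 m and z of crank in the frame of drive_home below 0.005 m and angle between crank's own z axis and vertical below 0.12 rad), for 0.2 s.
At the end, for the whole second after the job is handed in: The platform's top is within 5 mm of the pointer's height, at rest; the crank is left fully home on the hex (socket mouth within 5 mm of the collar floor's centre, in height and sideways; upright within 0.12 rad), released and still (all of step 1 and z of platform in the frame of pointer between -0.005 and 0.005 m and linear speed of crank below 0.02 m/s and linear speed of platform below 0.005 m/s); the robot touches nothing.
It fails at once if the robot pushes on the platform instead of winding it (over 5 N) (contact force between any of the fingers, the arm and platform above 5 N).
It fails at once if the pointer is shifted by more than 5 mm (distance of pointer from where it was at the start of the episode above 0.005 m).
It fails at once if another piece of goods is displaced by more than 30 mm (distance of any of bottle_a, bottle_b, jar, mug, tin, bowl from where it was at the start of the episode above 0.03 m).
It also fails if it takes over 64 s, if anything falls off the work surface, if the arm or the gripper's body presses on something with over 40 N, if the wrist force passes 120 N, or if a joint passes its speed limit or range.

## Robot

A 7-joint arm with a two-finger parallel gripper is mounted at the origin on the work surface. World frame = base frame: x ahead of the robot, y to its left, z up, the work surface at z = 0. Lengths are in m, angles in degrees, forces in N, time in s.
With the tool pointing down it reaches from about 0.425 to 0.875 m from the base axis. Payload 4.7 kg.
Tool frame: the origin (TCP) lies at the very end of the fingers, on their centre line; the grasp point (between the pads) lies 19 mm behind it; z points along the fingers, y is the direction in which the jaws open and shut (so a half turn about z gives the same grasp; the last joint's range is limited). The gripper opens to 87 mm and grips with 3 to 60 N. Pads are 19 mm wide; open, the fingers measure 117 mm over their backs; the gripper's body (75 mm by 190 mm) begins 51 mm behind the grasp point.
Start: joints at [76.152, 18.392, -4.016, 83.108, 1.295, 78.541, -3.26], TCP at [0.164, -0.629, 0.223] pointing down, gripper open.
Joint ranges: [-163.93, 163.93], [-17.29, 119.83], [-79.2, 71.16], [3.27, 140.29], [-89.18, 269.18], [5.43, 117.66], [-154.24, 154.24]. Speed limits (degrees/s): [147.25, 147.25, 180, 180, 180, 180, 180].

## Interface

Orientations are given as [roll, pitch, yaw] about the fixed x, y, z axes, in that order (R = Rz(yaw) Ry(pitch) Rx(roll)).
In Python, from cell import * gives the robot as it stands.
- The arm moves only by the tool drive_tool, never from a script. Its argument "moves" is text: rows parted by semicolons, each of 5 numbers parted by spaces: the shift along the tool's x, y, z in m, then the turn about the tool's z in degrees, then the gripper's target within -1 to 1 (fully open at 1, half-way at 0, shut at -1). In form: x y z yaw fingers; .... A call has exactly 8 rows; each row is the pose to reach, as a shift and turn from the pose commanded when the call began, along the tool's axes at that moment; what a row does not reach only later rows make up. A row lasts 1/10 s, in which the tool goes at most 50 mm and 8.59 degrees, less where a joint would pass 70% of its speed; a pose out of reach is approached as far as the arm can. A call with a gripper value outside its range is refused whole. The fingers move at their own pace and stop on an object; "grip_force" is the grip in N (left out, the last holds). Time passes only in rows, so rows that repeat a pose let the fingers close, or fill a call up. It gives the time, the measured TCP pose, the force and the opening at its end, in the units of the state.
- get_obs(): the state, without advancing time (a new reading comes with each control period).
- read_camera(name): name is "side" or "top"; returns (picture, depth): 384x512x3 uint8, red, green, blue; 384x512 float32, m along the optical axis (not along the pixel's ray), 0 where there is no reading.
- calibration(name): a dict with "intrinsics" (3x3 intrinsics, pixels), "k1" (the pictures are not rectified: a ray, as slopes to the right and down, at radius r is drawn at 1 + k1 r^2 times it, then the intrinsics apply), "cam_to_world" (4x4, takes a point from camera to world coordinates). Camera axes: x right, y up, looking along -z (the intrinsics and any distortion apply to the point x, -y, -z); pixel columns grow to the right and rows downward; lengths in m; the calibration is good to about 2 mm. A picture is of the moment at which its call begins. calibration takes no time and is no camera call.
- sign_off(): hands the job in, once; it reports no verdict.
Trained networks look in the newest picture that a camera, given by its name, has taken for a name from the list of things; names that differ only in an ending like _2 or _b are one class to them, and where a whole thing is asked for, a point or a joint stands for the part that bears it (a point fixed in the world has none). Each returns a list of dicts, best first, with "conf" (0 to 1); they miss things now and then, are a little off and sometimes report something else, mostly with a low value. They report only what shows in the picture. A call takes as long as a camera call. They do not tell look-alikes from the thing itself.
- search_frame(camera, name): "uv" ([column, row] in pixels, amid what is visible of it).
- pinpoint(camera, name): "uv" ([column, row] in pixels: a listed point, or the origin of a listed thing).
The state is a dict: "time_s": time; "qpos": joint angles; "joint_velocities": joint speeds; "effort": joint torques, N m; "tool_pos": TCP position; "tool_rot": TCP orientation; "force": force on the tool from outside, world axes, zero at the start; "wrist_torque": the same for the moment, N m; "grip_width": finger opening in m.
Only numpy, scipy, OpenCV 4.12 (cv2) and the standard library are available. Lean on these libraries where they do the work, as an engineer would, in place of code of your own. Each camera call takes 0.05 s, during which the arm holds its last target. There are 200 camera calls.

## Working session

There is one attempt and no reset: what is moved stays moved. The work goes in short steps, Python scripts to look and compute and a tool call to move; the robot and the scene stay as the last step left them, time stands still between calls to the robot, and variables do not carry over. Pictures are saved under pics/ and viewed, about 8 in all and at most 12, crops included, and the job is handed in when it is done.

Besides the shell and the picture viewer there is one more tool, called after "Request:" as name(argument=value, ...) on one line, values as JSON. drive_tool: Moves the arm, as the interface text tells. Its arguments: {"type":"object","properties":{"moves":{"type":"string"},"grip_force":{"type":"number"}},"required":["moves"]}

```bash
mkdir -p pics; cat > h.py <<'E'
from cell import *
import numpy as np, cv2
def ray(name,uv):
    c=calibration(name);K=np.array(c["intrinsics"]);k=c["k1"]
    d=np.array([(uv[0]-K[0,2])/K[0,0],(uv[1]-K[1,2])/K[1,1]]);s=d.copy()
    for _ in range(20): s=d/(1+k*(s@s))
    M=np.array(c["cam_to_world"]);return M[:3,3],M[:3,:3]@np.array([s[0],-s[1],-1])
def atz(name,uv,z):
    o,d=ray(name,uv);return o+d*(z-o[2])/d[2]
def atd(name,uv,dep):
    o,d=ray(name,uv);return o+d*dep
def px(name,P):
    c=calibration(name);K=np.array(c["intrinsics"]);M=np.array(c["cam_to_world"])
    p=M[:3,:3].T@(np.array(P)-M[:3,3]);s=np.array([p[0],-p[1]])/-p[2];s=s*(1+c["k1"]*(s@s))
    return K[:2,:2]@s+K[:2,2]
def med(dep,uv,r=2):
    u,v=map(int,np.round(uv));a=dep[max(v-r,0):v+r+1,max(u-r,0):u+r+1];a=a[a>0];return float(np.median(a)) if a.size else 0
def save(n,im,sc=1.5):
    cv2.imwrite("pics/"+n,cv2.resize(im[:,:,::-1],None,fx=sc,fy=sc,interpolation=cv2.INTER_CUBIC))
E
python3 - <<'E'
from h import *
np.set_printoptions(precision=4,suppress=True)
for n in("top","side"):
    im,d=read_camera(n);save(n+"0.png",im);np.savez("pics/"+n+"0.npz",im=im,d=d)
    print(n,np.array(calibration(n)["cam_to_world"])[:3,3])
    for t in("crank","crank_block","crank_handle","collar_mouth","rest","riser_stand","platform","pointer"):
        for r in pinpoint(n,t)[:3]:
            print(t,r["conf"],np.array(r["uv"]),atd(n,r["uv"],med(d,r["uv"])))
print(get_obs())
E
```

```text
top [ 0.2611 -0.0922  1.443 ]
crank 0.85 [273.5 272.6] [ 0.3347 -0.1235  0.1175]
crank 0.23 [365.2 162.2] [ 0.6603 -0.3787  0.0762]
crank_block 0.74 [340.7 213.9] [ 0.4968 -0.299   0.1314]
crank_block 0.69 [279.1 271. ] [ 0.3394 -0.1382  0.1183]
crank_handle 0.73 [353.  188.8] [ 0.5598 -0.3266  0.164 ]
crank_handle 0.56 [298.3 245.1] [ 0.4232 -0.1957  0.0033]
collar_mouth 0.63 [216.7 200.5] [0.5381 0.0445 0.0457]
rest 0.67 [336.9 221.3] [ 0.4815 -0.2936  0.0993]
riser_stand 0.69 [218.3 209.6] [0.5114 0.0382 0.0475]
riser_stand 0.46 [333.1 218.9] [ 0.4928 -0.2872  0.0702]
platform 0.57 [111.4 165.6] [0.6124 0.3417 0.1172]
pointer 0.71 [119.3 122.8] [0.7819 0.3695 0.0028]
side [ 0.4664 -1.0178  1.2625]
crank 0.94 [196.3 224. ] [ 0.3415 -0.1534  0.0247]
crank 0.63 [243.2 261.7] [ 0.4962 -0.3219  0.0367]
crank_block 0.69 [243.  245.7] [ 0.4969 -0.3153  0.1246]
crank_block 0.58 [194.8 206.6] [ 0.345  -0.1443  0.114 ]
crank_handle 0.8 [214.9 213. ] [ 0.4124 -0.1823  0.1232]
crank_handle 0.67 [268.7 244.6] [ 0.5733 -0.3406  0.163 ]
collar_mouth 0.77 [245.7 169.3] [0.5299 0.0686 0.0506]
riser_stand 0.59 [247.  183.7] [0.5308 0.0077 0.0375]
platform 0.85 [258.2 105.9] [0.6009 0.3591 0.1155]
pointer 0.55 [287.8 100.9] [0.7273 0.3808 0.1178]
{'time_s': 0.9, 'qpos': array([76.1521, 18.3909, -4.0162, 83.1082,  1.2956, 78.5424, -3.2607]), 'joint_velocities': array([-0.1517,  0.0272, -0.0922, -0.0387,  0.0445, -0.0465,  0.1367]), 'effort': array([ -0.0001, -49.1096,  -0.4031, -31.278 ,  -0.0636,   0.0337,
         0.    ]), 'tool_pos': array([ 0.1644, -0.6289,  0.2226]), 'tool_rot': array([179.9963,   0.0035,  14.6563]), 'force': array([-0.431 ,  0.3767, -0.5101]), 'wrist_torque': array([-0.0032, -0.0098, -0.0598]), 'grip_width': 0.08679915745833248}
```

View pics/top0.png

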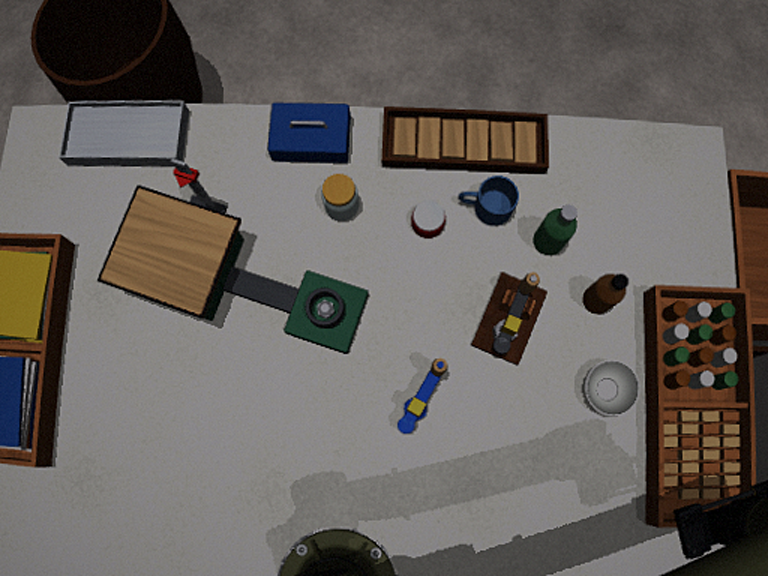

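View pics/side0.png

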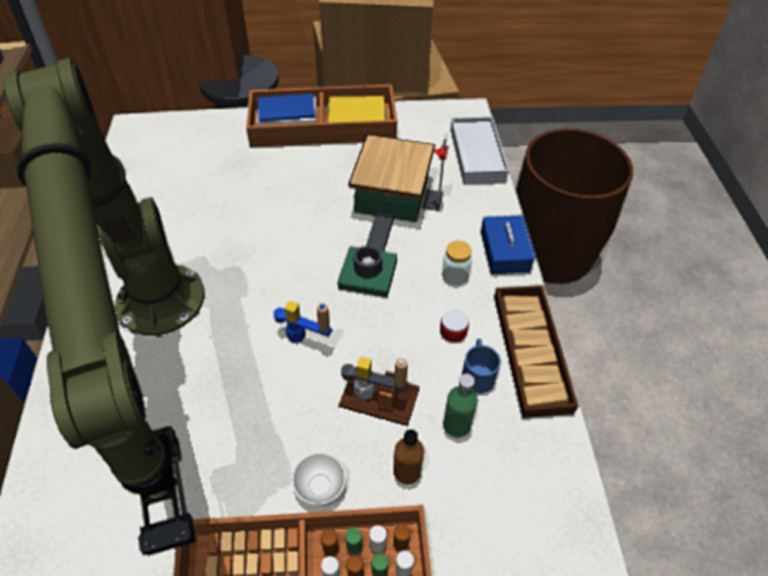

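The top view shows two crank shapes. The blue one at (278,271) stands loose on the table. The dark steel one with a yellow block at (341,216) and a handle at (353,188) sits on the wooden rest, so it fits the description. The riser collar is at (216,205) and the red pointer at (123,118). Next I'll measure these and confirm the crank in one enlarged crop.

```bash
python3 - <<'E'
from h import *
np.set_printoptions(precision=4,suppress=True)
for n in("top","side"):
    f=np.load(f"pics/{n}0.npz");im,d=f["im"],f["d"];hsv=cv2.cvtColor(im,cv2.COLOR_RGB2HSV)
    def seg(lo,hi,box,name,zmin=None):
        u0,v0,u1,v1=box;m=cv2.inRange(hsv,lo,hi);k=np.zeros_like(m);k[v0:v1,u0:u1]=m[v0:v1,u0:u1]
        vs,us=np.nonzero(k);P=np.array([atd(n,(u,v),d[v,u]) for u,v in zip(us,vs) if d[v,u]>0])
        if len(P)==0: print(n,name,"none");return None,None
        if zmin is not None: q=P[:,2]>zmin;P=P[q]
        print(n,name,len(P),"mean",P.mean(0),"min",P.min(0),"max",P.max(0)," px",us.mean(),vs.mean())
        return np.c_[us,vs],P
    if n=="top":
        a,P=seg((20,120,90),(35,255,255),(325,195,360,235),"yellow",.125)
        seg((20,120,90),(35,255,255),(265,255,295,285),"decoy yellow",.11)
        seg((5,60,60),(19,255,255),(346,178,364,196),"handle",.155)
        seg((0,150,90),(8,255,255),(105,105,140,130),"ptr")
        u,P=seg((35,60,30),(90,255,255),(185,175,250,240),"green box",.02)
        if P is not None:
            q=abs(P[:,2]-.03)<.008;print("rect",cv2.minAreaRect(P[q][:,:2].astype(np.float32)))
        r=[(u,v) for v in range(85,225) for u in range(55,170)]
        P=np.array([atd(n,x,d[x[1],x[0]]) for x in r if d[x[1],x[0]]>0]);q=(P[:,2]>.1)&(P[:,2]<.125)
        print("plat",cv2.minAreaRect(P[q][:,:2].astype(np.float32)),np.median(P[q][:,2]),q.sum())
        P=[];
        for v in range(185,225):
            for u in range(195,240):
                if d[v,u]>0:P.append(atd(n,(u,v),d[v,u]))
        P=np.array(P);q=(P[:,2]>.068)&(P[:,2]<.085);print("ring",cv2.minEnclosingCircle(P[q][:,:2].astype(np.float32)),q.sum(),np.median(P[q][:,2]),P[q].mean(0),cv2.fitEllipse(cv2.convexHull(P[q][:,:2].astype(np.float32))))
        c1=cv2.resize(im[170:250,300:380],(480,480),interpolation=cv2.INTER_CUBIC);c2=cv2.resize(im[185:225,196:236],(300,480)[::-1] and (480,480),interpolation=cv2.INTER_CUBIC)
    else:
        seg((20,120,90),(35,255,255),(232,232,255,256),"yellow")
        seg((5,60,60),(19,255,255),(258,236,276,256),"handle",.12)
        u,P=seg((0,150,90),(8,255,255),(280,90,310,110),"ptr")
        c3=cv2.resize(im[70:150,220:320],(600,480),interpolation=cv2.INTER_CUBIC)
    
    if n=="side": cv2.imwrite("pics/crop1.png",cv2.resize(np.hstack([c1,cv2.convertScaleAbs(c2,alpha=2)]),(800,400))[:,:,::-1]);cv2.imwrite("pics/crop2.png",c3[:,:,::-1])
E
```

```text
top yellow 79 mean [ 0.4939 -0.3012  0.1309] min [ 0.4802 -0.316   0.1263] max [ 0.5084 -0.2867  0.1372]  px 341.5 215.0
top decoy yellow 86 mean [ 0.3402 -0.134   0.1192] min [ 0.326  -0.1483  0.1119] max [ 0.3548 -0.1194  0.1289]  px 277.4886363636364 270.6931818181818
top handle 46 mean [ 0.5673 -0.331   0.1678] min [ 0.5564 -0.3423  0.1582] max [ 0.5815 -0.3199  0.1754]  px 354.7708333333333 185.875
top ptr 80 mean [0.7314 0.304  0.1849] min [0.7158 0.2824 0.1751] max [0.7466 0.3223 0.2005]  px 122.425 117.5875
top green box 1444 mean [0.52   0.0433 0.0302] min [ 0.4448 -0.0329  0.0207] max [0.5982 0.1208 0.0755]  px 217.2206896551724 207.72
rect ((0.5228106379508972, 0.04453548789024353), (0.12889203429222107, 0.1273820698261261), 73.32748413085938)Traceback (most recent call last):
  File "<stdin>", line 21, in <module>
  File "h.py", line 11, in atd
    o,d=ray(name,uv);return o+d*dep
        ~~~^^^^^^^^^
  File "h.py", line 4, in ray
    c=calibration(name);K=np.array(c["intrinsics"]);k=c["k1"]
ValueError: time passes only in moves, steps and waits
```

```bash
python3 - <<'E'
s=open('h.py').read()
s=s.replace("def ray(","_c={}\n_cal=calibration\ndef calibration(n):\n    if n not in _c: _c[n]=_cal(n)\n    return _c[n]\ndef ray(",1)
open('h.py','w').write(s)
E
python3 - <<'E'
from h import *
np.set_printoptions(precision=4,suppress=True)
def pts(n,d,box):
    u0,v0,u1,v1=box;return np.array([np.r_[atd(n,(u,v),d[v,u]),u,v] for v in range(v0,v1) for u in range(u0,u1) if d[v,u]>0])
f=np.load("pics/top0.npz");im,d=f["im"],f["d"]
P=pts("top",d,(55,85,170,225));q=(P[:,2]>.1)&(P[:,2]<.125);print("plat",cv2.minAreaRect(P[q][:,:2].astype(np.float32)),np.median(P[q][:,2]),q.sum())
P=pts("top",d,(195,185,240,225));q=(P[:,2]>.065)&(P[:,2]<.085);R=P[q][:,:2].astype(np.float32)
print("ring",cv2.minEnclosingCircle(R),q.sum(),np.median(P[q][:,2]),R.mean(0),cv2.fitEllipse(cv2.convexHull(R)))
q=(P[:,2]>.04)&(P[:,2]<.064)&(np.linalg.norm(P[:,:2]-R.mean(0),axis=1)<.024);print("hex",P[q].mean(0),q.sum(),np.median(P[q][:,2]))
c1=cv2.resize(im[170:250,300:380],(400,400),interpolation=cv2.INTER_CUBIC);c2=cv2.resize(im[185:225,196:236],(400,400),interpolation=cv2.INTER_CUBIC)
cv2.imwrite("pics/crop1.png",np.hstack([c1,cv2.convertScaleAbs(c2,alpha=1.7)])[:,:,::-1])
f=np.load("pics/side0.npz");im,d=f["im"],f["d"];hsv=cv2.cvtColor(im,cv2.COLOR_RGB2HSV)
cv2.imwrite("pics/crop2.png",cv2.resize(im[85:145,225:315],(720,480),interpolation=cv2.INTER_CUBIC)[:,:,::-1])
for nm,lo,hi,b in (("yel",(20,120,90),(35,255,255),(232,232,255,256)),("handle",(5,60,60),(19,255,255),(258,236,276,256)),("ptr",(0,150,90),(8,255,255),(280,90,310,110))):
    P=pts("side",d,b);m=cv2.inRange(hsv,lo,hi);k=np.array([m[int(v),int(u)]>0 for u,v in P[:,3:]]);P=P[k];print(nm,len(P),P.mean(0),P.min(0),P.max(0))
P=pts("side",d,(235,92,290,125));q=(P[:,2]>.1)&(P[:,2]<.125);print("plat side",np.median(P[q],0),q.sum())
E
```

```text
plat ((0.6286540031433105, 0.33649787306785583), (0.22532249987125397, 0.23828306794166565), 73.36136627197266) 0.11639706005309547 5247
ring ((0.5231260657310486, 0.04396015778183937), 0.036521509289741516) 217 0.07384766399552722 [0.523  0.0434] ((0.5233067274093628, 0.04367731511592865), (0.07035047560930252, 0.07168962061405182), 102.72431182861328)
hex [  0.5218   0.0432   0.0534 216.59   205.57  ] 100 0.05379530150021472
yel 65 [  0.4952  -0.3072   0.1293 242.2769 242.7231] [  0.4816  -0.3184   0.0971 238.     238.    ] [  0.5073  -0.2917   0.136  246.     251.    ]
handle 118 [  0.567   -0.3386   0.1394 266.3136 248.2203] [  0.5458  -0.3465   0.0786 258.     239.    ] [  0.5809  -0.2989   0.1727 271.     255.    ]
ptr 32 [  0.7355   0.2989   0.1833 293.6875 101.    ] [  0.7184   0.2799   0.1147 288.      98.    ] [  0.7497   0.3906   0.1961 297.     104.    ]
plat side [  0.6121   0.3389   0.1162 261.     109.    ] 1575
```

View pics/crop1.png

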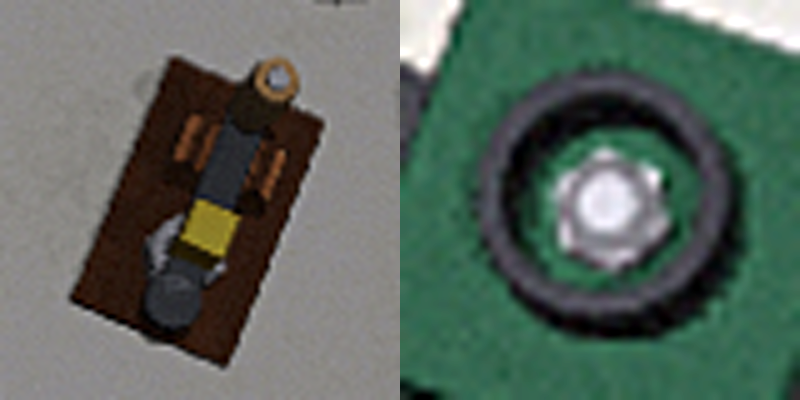

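View pics/crop2.png

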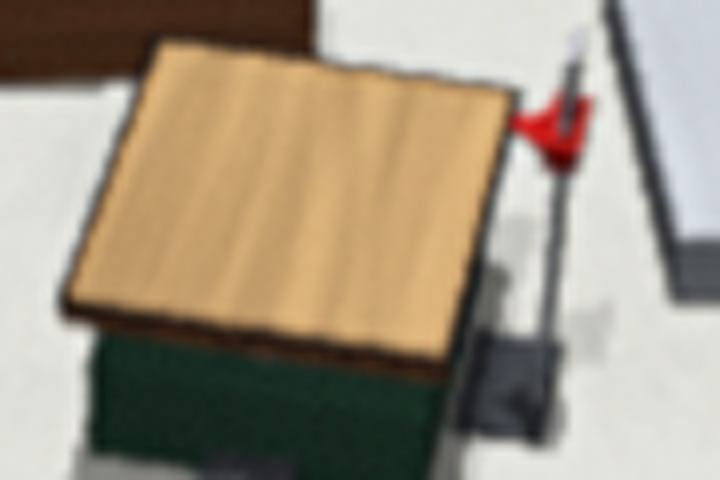

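Left crop: the yellow-block steel crank lies between the lips of the wooden rest, with the block near (341,216) and the handle near (355,185). That is the one meant. Right crop: the hex shows in the collar with corners pointing roughly along world ±x, so the crank's yaw should be near 30° mod 60. The side crop shows the pointer tip at about (289,100), beside and above the platform edge. Now I'll move over the crank.

Request:
drive_tool(moves="0.03 -0.02 -0.04 5 1; 0.07 -0.04 -0.06 13 1; 0.11 -0.065 -0.06 21 1; 0.15 -0.09 -0.06 29 1; 0.19 -0.11 -0.06 37.7 1; 0.23 -0.135 -0.06 37.7 1; 0.27 -0.157 -0.06 37.7 1; 0.31 -0.18 -0.06 37.7 1")

```text
time_s: 1.7
tool_pos: [0.42, -0.3748, 0.2829]
tool_rot: [180.0, -0.0, -23.0]
force: [0.7, 0.0, 0.5]
grip_width: 0.087
```

Request:
drive_tool(moves="0.02 -0.048 0 0 1; 0.0393 -0.0966 0 0 1; 0.0393 -0.0966 0.04 0 1; 0.0393 -0.0966 0.085 0 1; 0.0393 -0.0966 0.125 0 1; 0.0393 -0.0966 0.16 0 1; 0.0393 -0.0966 0.18 0 1; 0.0393 -0.0966 0.189 0 1", grip_force=30)

```text
time_s: 2.5
tool_pos: [0.4913, -0.302, 0.091]
tool_rot: [-180.0, 0.2, -23.0]
force: [0.3, -0.1, 0.3]
grip_width: 0.0864
```

Request:
drive_tool(moves="0 0 0 0 -0.2; 0 0 0 0 -0.6; 0 0 0 0 -1; 0 0 0 0 -1; 0 0 0 0 -1; 0 0 0 0 -1; 0 0 0 0 -1; 0 0 0 0 -1")

```text
time_s: 3.3
tool_pos: [0.4928, -0.3028, 0.0936]
tool_rot: [180.0, 0.0, -23.0]
force: [0.1, 0.7, -0.7]
grip_width: 0.0311
```

Request:
drive_tool(moves="0 0 0 0 -1; 0 0 0 0 -1; 0 0 0 0 -1; 0 0 0 0 -1; 0 0 0 0 -1; 0 0 0 0 -1; 0 0 -0.005 0 -1; 0 0 -0.01 0 -1")

```text
time_s: 4.1
tool_pos: [0.4919, -0.3029, 0.1031]
tool_rot: [180.0, 0.1, -23.1]
force: [-0.0, 0.3, -3.5]
grip_width: 0.026
```

Request:
drive_tool(moves="0 0 -0.03 0 -1; 0 0 -0.07 0 -1; 0 0 -0.11 0 -1; 0 0 -0.15 0 -1; 0 -0.02 -0.175 0 -1; -0.01 -0.05 -0.175 -4 -1; -0.02 -0.09 -0.175 -11 -1; -0.035 -0.13 -0.175 -18 -1")

```text
time_s: 4.9
tool_pos: [0.5107, -0.1663, 0.2767]
tool_rot: [-179.9, 0.1, -4.6]
force: [1.1, 0.7, -3.1]
grip_width: 0.0261
```

```bash
python3 - <<'E'
from h import *
o=get_obs();print(o["time_s"],o["tool_pos"],o["tool_rot"],o["force"],o["grip_width"])
E
```

```text
4.9 [ 0.5106653  -0.16631559  0.27665585] [-1.79929438e+02  1.41974790e-01 -4.57550317e+00] [ 1.13509271  0.74568668 -3.1414937 ] 0.026055884576843383
```

Request:
drive_tool(moves="0 -0.04 0 -6 -1; -0.002 -0.08 0 -14 -1; -0.003 -0.12 0 -22 -1; -0.005 -0.16 0 -29 -1; -0.006 -0.19 0 -35 -1; -0.006 -0.21 0 -35 -1; -0.006 -0.21 0 -35 -1; -0.006 -0.21 0 -35 -1")

```text
time_s: 5.7
tool_pos: [0.5224, 0.0413, 0.277]
tool_rot: [-180.0, 0.2, 30.2]
force: [0.3, 0.3, -3.2]
grip_width: 0.0258
```

```bash
python3 - <<'E'
from h import *
np.set_printoptions(precision=4,suppress=True)
o=get_obs();print(o["time_s"],o["tool_pos"],o["tool_rot"],o["force"],o["grip_width"])
for n in ("top","side"):
    im,d=read_camera(n);np.savez(f"pics/{n}1.npz",im=im,d=d)
    for t in("crank","crank_block","crank_handle"):
        for r in pinpoint(n,t)[:2]: print(n,t,r["conf"],np.array(r["uv"]),atd(n,r["uv"],med(d,r["uv"])))
    hy=px(n,o["tool_pos"]);print(hy)
    if n=="side": side=im
    else: top=im
a=cv2.resize(top[160:250,170:260],(400,400),interpolation=cv2.INTER_CUBIC);b=cv2.resize(side[95:195,200:300],(400,400),interpolation=cv2.INTER_CUBIC)
cv2.imwrite("pics/c3.png",np.hstack([a,b])[:,:,::-1])
E
```

```text
5.7 [0.5224 0.0413 0.277 ] [-179.9676    0.164    30.1838] [ 0.255   0.2856 -3.2211] 0.025767726424032827
top crank 0.9 [272.8 273.4] [ 0.3327 -0.1218  0.1138]
top crank 0.43 [208.8 190.7] [ 0.4262 -0.005   0.6866]
top crank_block 0.63 [279.7 271.1] [ 0.3392 -0.1398  0.1185]
top crank_block 0.44 [207.8 187.1] [ 0.4317 -0.0031  0.6871]
top crank_handle 0.8 [293.4 245.5] [ 0.4046 -0.172   0.1558]
[209.3545 187.9144]
side crank 0.67 [245.9 148.4] [0.5284 0.0203 0.2121]
side crank 0.63 [196.9 222.3] [ 0.3447 -0.1542  0.036 ]
side crank_block 0.83 [246.2 124.7] [ 0.527  -0.0268  0.364 ]
side crank_block 0.75 [196.  205.8] [ 0.3493 -0.1434  0.1168]
side crank_handle 0.97 [267.  113.3] [0.6019 0.0631 0.329 ]
side crank_handle 0.61 [217.1 209.2] [ 0.4206 -0.1799  0.1402]
[243.6313 130.4346]
```

View pics/c3.png

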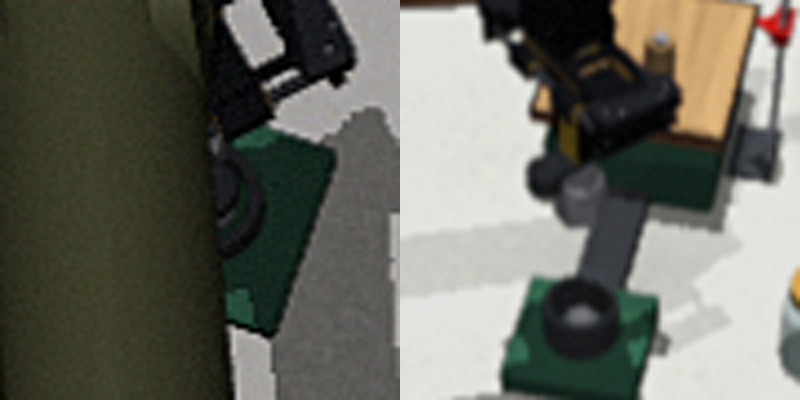

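The crank hangs in the gripper with its socket down, at side px (246,148), and the handle is at (266,110). I'll check the grip offset along the crank's x axis using rays at known heights.

```bash
python3 - <<'E'
from h import *
np.set_printoptions(precision=4,suppress=True)
t=np.array([.5224,.0413,.277]);c,s=np.cos(np.radians(30.2)),np.sin(np.radians(30.2))
print("mouth",atz("side",(245.9,148.4),.198)-t);print("block",atz("side",(246.2,124.7),.296)-t)
print("handle",atz("side",(267,113.3),.318)-t-np.array([.08*c,.08*s,0]))
f=np.load("pics/side1.npz");d=f["d"];im=f["im"]
# expected silhouettes of socket & handle
def pts(b):
    u0,v0,u1,v1=b;return np.array([np.r_[atd("side",(u,v),d[v,u]),u,v] for v in range(v0,v1) for u in range(u0,u1) if d[v,u]>0])
P=pts((230,130,262,156));q=(P[:,2]>.195)&(P[:,2]<.235)&(abs(P[:,1]-.03)<.05)
x,y=P[q][:,0],P[q][:,1];print("socket x",x.min(),x.max(),"y",y.min(),y.max(),q.sum(),np.percentile(x,[3,97]))
hx=P[q];print(hx[:,2].min())
P=pts((256,98,278,118));q=(P[:,2]>.30)&(P[:,1]>.04);x=P[q][:,0];h=P[q];print("handle",q.sum(),np.percentile(x,[3,97]),h.min(0),h.max(0))
E
```

```text
mouth [ 0.0068 -0.0071 -0.079 ]
block [0.0092 0.0069 0.019 ]
handle [ 0.0119 -0.0057  0.041 ]
socket x 0.5020454306949427 0.5474293877926214 y 0.01620966322674966 0.04271878442743038 100 [0.5022 0.5474]
0.1954644025916228
handle 80 [0.5827 0.6057] [  0.5824   0.0628   0.3151 261.     103.    ] [  0.6069   0.0918   0.3612 268.     114.    ]
```

```bash
python3 - <<'E'
from h import *
np.set_printoptions(precision=4,suppress=True)
d=np.load("pics/side0.npz")["d"]
P=np.array([atd("side",(u,v),d[v,u]) for v in range(158,190) for u in range(228,264) if d[v,u]>0])
q=(P[:,2]>.067)&(P[:,2]<.083)&(np.hypot(P[:,0]-.523,P[:,1]-.044)<.05);R=P[q][:,:2].astype(np.float32)
print(cv2.minEnclosingCircle(R),cv2.fitEllipse(cv2.convexHull(R)),R.min(0),R.max(0),q.sum())
for n in("top","side"):
    d=np.load(f"pics/{n}0.npz")["d"];im=np.load(f"pics/{n}0.npz")["im"]
E
```

```text
((0.5244938731193542, 0.041802845895290375), 0.037233565002679825) ((0.5247285962104797, 0.042253438383340836), (0.07065989077091217, 0.07352110743522644), 164.65921020507812) [0.4915 0.005 ] [0.56   0.0785] 128
```

Request:
drive_tool(moves="0.0015 -0.002 0.03 0 -1; 0.0015 -0.002 0.06 0 -1; 0.0015 -0.002 0.09 0 -1; 0.0015 -0.002 0.105 0 -1; 0.0015 -0.002 0.108 0 -1; 0.0015 -0.002 0.108 0 -1; 0.0015 -0.002 0.108 0 -1; 0.0015 -0.002 0.108 0 -1")

```text
time_s: 6.9
tool_pos: [0.5253, 0.0429, 0.1721]
tool_rot: [179.9, -0.1, 30.0]
force: [0.3, 0.0, -4.0]
grip_width: 0.0254
```

```bash
python3 - <<'E'
from h import *
np.set_printoptions(precision=4,suppress=True)
o=get_obs();print(o["tool_pos"],o["force"])
im,d=read_camera("side");np.savez("pics/side2.npz",im=im,d=d)
P=np.array([np.r_[atd("side",(u,v),d[v,u]),u,v] for v in range(140,195) for u in range(225,268) if d[v,u]>0])
for z0,z1 in((.095,.105),(.105,.115),(.115,.124)):
    q=(P[:,2]>z0)&(P[:,2]<z1)&(np.hypot(P[:,0]-.524,P[:,1]-.042)<.05);R=P[q];print("sock",q.sum(),R[:,0].min(),R[:,0].max(),np.sort(R[:,1])[:3],np.median(R[abs(R[:,0]-.524)<.012][:,1]))
q=(P[:,2]>.067)&(P[:,2]<.083)&(np.hypot(P[:,0]-.524,P[:,1]-.042)<.05);R=P[q];print("ring",R.min(0),R.max(0))
im2=im[110:200,200:290].copy();big=cv2.resize(im2,None,fx=6,fy=6,interpolation=cv2.INTER_CUBIC)
# overlay expected circles: ring OD (73->ring) and socket mouth hex at current TCP
def poly(pts,col):
    a=np.array([(px("side",p)-np.array([199.5,109.5]))*6 for p in pts]).astype(np.int32);cv2.polylines(big,[a],True,col,1,cv2.LINE_AA)
t=np.linspace(0,2*np.pi,60)
poly([[.524+.036*np.cos(a),.043+.036*np.sin(a),.075] for a in t],(255,0,0))
T=o["tool_pos"];
for z in(0,.032):poly([[T[0]+.0237*np.cos(k*np.pi/3),T[1]+.0237*np.sin(k*np.pi/3),T[2]-.079+z] for k in range(6)],(255,255,0))
cv2.imwrite("pics/c4.png",big[:,:,::-1])
E
```

```text
[0.5253 0.0429 0.1721] [ 0.3039  0.0362 -4.0035]
sock 23 0.5038945544541579 0.5479605903618195 [0.0205 0.022  0.0224] 0.026607075242332856
sock 23 0.5074108397217112 0.547769944010662 [0.0219 0.023  0.0233] 0.02587430316699746
sock 19 0.5108456710247232 0.5477643101909859 [0.0236 0.0236 0.0239] 0.024704725377850068
ring [  0.4917   0.0036   0.0671 236.     165.    ] [  0.5593   0.0694   0.0828 254.     179.    ]
```

View pics/c4.png

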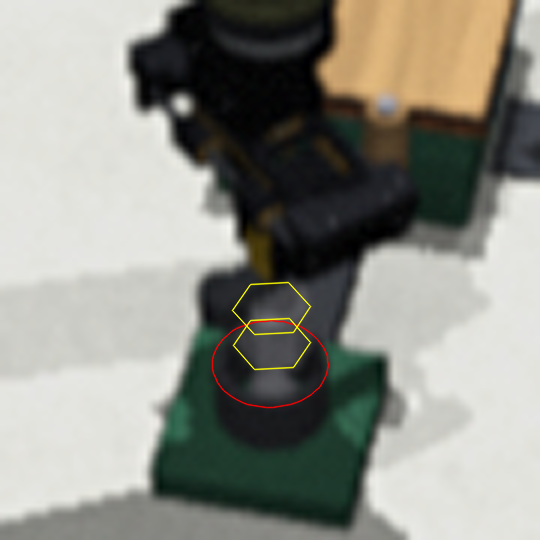

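The socket sits over the collar opening, at about (270,350) in the crop, concentric with the ring to within about 2 mm. I'll lower it into the collar, stopping just above the cone.

Request:
drive_tool(moves="-0.0005 -0.0007 0.006 0 -1; -0.0005 -0.0007 0.012 0 -1; -0.0005 -0.0007 0.018 0 -1; -0.0005 -0.0007 0.024 0 -1; -0.0005 -0.0007 0.03 0 -1; -0.0005 -0.0007 0.034 0 -1; -0.0005 -0.0007 0.037 0 -1; -0.0005 -0.0007 0.037 0 -1")

```text
time_s: 7.75
tool_pos: [0.5232, 0.0431, 0.133]
tool_rot: [-180.0, 0.0, 30.0]
force: [-0.3, -0.4, -3.2]
grip_width: 0.0257
```

Request:
drive_tool(moves="0 0 0.002 0 -1; 0 0 0.004 0 -1; 0 0 0.006 0 -1; 0 0 0.007 0 -1; 0 0 0.008 0 -1; 0 0 0.009 0 -1; 0 0 0.01 0 -1; 0 0 0.01 0 -1")

```text
time_s: 8.55
tool_pos: [0.5234, 0.0431, 0.1234]
tool_rot: [-180.0, 0.0, 30.0]
force: [-0.6, 0.2, -3.0]
grip_width: 0.0258
```

Request:
drive_tool(moves="0 0 0.002 0 -1; 0 0 0.004 0 -1; 0 0 0.006 0 -1; 0 0 0.008 0 -1; 0 0 0.01 0 -1; 0 0 0.012 0 -1; 0 0 0.013 0 -1; 0 0 0.013 0 -1")

```text
time_s: 9.35
tool_pos: [0.5237, 0.0433, 0.1114]
tool_rot: [180.0, -0.0, 30.0]
force: [-2.6, 0.6, 5.0]
grip_width: 0.0257
```

The force went from −3 N to +5 N at TCP z 0.111, so the mouth is at about 0.030 and the socket is home. Next I'll release it and rise.

Request:
drive_tool(moves="0 0 -0.001 0 0; 0 0 -0.001 0 1; 0 0 -0.001 0 1; 0 0 -0.001 0 1; 0 0 -0.001 0 1; 0 0 -0.001 0 1; 0 0 -0.001 0 1; 0 0 -0.001 0 1")

```text
time_s: 10.15
tool_pos: [0.5235, 0.0431, 0.1115]
tool_rot: [180.0, 0.0, 30.0]
force: [-0.4, 0.3, -0.0]
grip_width: 0.0812
```

Request:
drive_tool(moves="0 0 -0.02 0 1; 0 0 -0.05 0 1; 0 0 -0.09 0 1; 0 0 -0.12 0 1; 0 0.04 -0.15 0 1; 0 0.09 -0.18 0 1; 0 0.14 -0.2 0 1; 0 0.18 -0.2 0 1")

```text
time_s: 10.95
tool_pos: [0.6145, -0.1127, 0.3149]
tool_rot: [179.8, -0.2, 30.0]
force: [1.6, 0.1, 0.5]
grip_width: 0.0868
```

```bash
python3 - <<'E'
from h import *
np.set_printoptions(precision=4,suppress=True)
o=get_obs();print(o["time_s"],o["tool_pos"],o["tool_rot"],o["qpos"],o["force"])
for n in("side","top"):
    im,d=read_camera(n);np.savez(f"pics/{n}3.npz",im=im,d=d);hsv=cv2.cvtColor(im,cv2.COLOR_RGB2HSV)
    for t in("crank_block","crank_handle","pointer","platform"):
        for r in pinpoint(n,t)[:3]: print(n,t,r["conf"],np.array(r["uv"]),atd(n,r["uv"],med(d,r["uv"])))
    m=cv2.inRange(hsv,(20,120,90),(35,255,255));c=px(n,(.5237,.0433,.14)).astype(int)
    L=[(u,v) for v in range(c[1]-14,c[1]+14) for u in range(c[0]-14,c[0]+14) if m[v,u] and d[v,u]>0]
    if L:
        P=np.array([atd(n,x,d[x[1],x[0]]) for x in L]);q=P[:,2]>np.percentile(P[:,2],95)-.008;print("yellow",len(L),P[q].mean(0),np.percentile(P[:,2],90),P[q].min(0),P[q].max(0))
    a=im[c[1]-50:c[1]+50,c[0]-50:c[0]+50];a=cv2.resize(a,(400,400),interpolation=cv2.INTER_CUBIC)
    if n=="side": A=a
cv2.imwrite("pics/c5.png",np.hstack([A,a])[:,:,::-1])
E
```

```text
10.95 [ 0.6145 -0.1127  0.3149] [179.7854  -0.2223  30.0075] [ 32.5881  16.0316 -31.2745  77.7782   8.3096  88.1377 -57.9083] [1.5559 0.0809 0.5452]
side crank_block 0.65 [247.6 159.7] [0.5353 0.0378 0.1361]
side crank_block 0.64 [194.3 209.5] [ 0.3419 -0.1455  0.0995]
side crank_handle 0.77 [216.  209.4] [ 0.4172 -0.1828  0.1432]
side crank_handle 0.7 [265.5 146.1] [ 0.5842 -0.0743  0.3138]
side crank_handle 0.29 [318.3 249.9] [ 0.7408 -0.3163  0.0716]
side pointer 0.4 [285.5 100.3] [ 0.6222 -0.1491  0.5539]
yellow 47 [0.5255 0.0389 0.1499] 0.1526363994504381 [0.512  0.0274 0.1456] [0.5406 0.0526 0.1558]
top crank_block 0.96 [215.2 200.1] [0.5187 0.0385 0.1483]
top crank_block 0.35 [335.8 221.2] [ 0.4963 -0.3036  0.0106]
top crank_handle 0.92 [199.4 174.6] [0.5811 0.082  0.1717]
top crank_handle 0.6 [215.9 203. ] [0.5127 0.0371 0.1391]
top platform 0.96 [111.5 164. ] [0.6174 0.3423 0.1161]
yellow 83 [0.5233 0.0441 0.149 ] 0.15123823630927286 [0.5073 0.0282 0.1452] [0.5384 0.0581 0.1549]
```

View pics/c5.png

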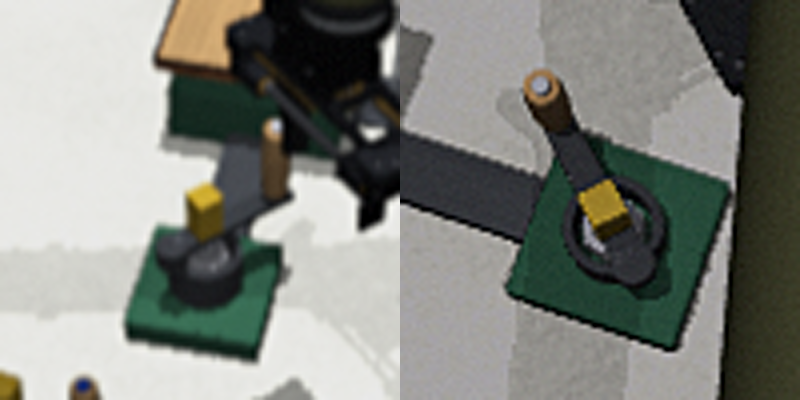

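The crank stands home in the collar, upright. Its yellow top is at 0.149 m, as expected, with the hub at (0.523,0.044) and the handle at yaw 30°. Next I'll go to the handle.

Request:
drive_tool(moves="0.02 -0.045 0 0 1; 0.04 -0.09 0 0 1; 0.06 -0.135 0 0 1; 0.0795 -0.181 0 0 1; 0.0795 -0.181 0.02 0 1; 0.0795 -0.181 0.065 0 1; 0.0795 -0.181 0.11 0 1; 0.0795 -0.181 0.15 0 1", grip_force=20)

```text
time_s: 12.25
tool_pos: [0.5903, 0.0853, 0.1599]
tool_rot: [179.9, 0.0, 30.0]
force: [-0.7, 0.1, 1.5]
grip_width: 0.0869
```

Request:
drive_tool(moves="0 0 0.015 0 1; 0 0 0.03 0 1; 0 0 0.03 0 0; 0 0 0.03 0 -1; 0 0 0.03 0 -1; 0 0 0.03 0 -1; 0 0 0.03 0 -1; 0 0 0.03 0 -1")

```text
time_s: 13.05
tool_pos: [0.5914, 0.0848, 0.1319]
tool_rot: [180.0, -0.0, 30.0]
force: [0.6, 0.0, -0.4]
grip_width: 0.0471
```

Request:
drive_tool(moves="0 0 0 0 -1; 0 0 0 0 -1; 0 0 0 0 -1; 0 0 0 0 -1; 0 0 0 0 -1; 0 0 0 0 -1; 0 0 0 0 -1; 0 0 0 0 -1")

```text
time_s: 13.85
tool_pos: [0.5912, 0.0848, 0.1314]
tool_rot: [180.0, 0.0, 30.0]
force: [-0.6, -0.3, 0.3]
grip_width: 0.0273
```

```bash
python3 - <<'E'
import numpy as np
# handle at angle a0=30, tool yaw 30; per-call rows relative to start, clockwise
def rows(a0,angs,psi=30,R=.08):
    f=lambda a:R*np.array([np.cos(np.radians(a)),np.sin(np.radians(a))])
    p=np.radians(psi);out=[]
    for a in angs:
        D=f(a0-a)-f(a0);out.append("%.4f %.4f 0 0 -1"%(np.cos(p)*D[0]+np.sin(p)*D[1],np.sin(p)*D[0]-np.cos(p)*D[1]))
    print(a0,"; ".join(out))
rows(30,[5,12,22,32,42,52,61,66])
for k in range(4): rows(-36-96*k,[12*i for i in range(1,9)])
E
```

```text
30 -0.0003 0.0070 0 0 -1; -0.0017 0.0166 0 0 -1; -0.0058 0.0300 0 0 -1; -0.0122 0.0424 0 0 -1; -0.0205 0.0535 0 0 -1; -0.0307 0.0630 0 0 -1; -0.0412 0.0700 0 0 -1; -0.0475 0.0731 0 0 -1
-36 -0.0159 0.0052 0 0 -1; -0.0325 0.0069 0 0 -1; -0.0492 0.0052 0 0 -1; -0.0651 0.0000 0 0 -1; -0.0796 -0.0084 0 0 -1; -0.0920 -0.0196 0 0 -1; -0.1018 -0.0331 0 0 -1; -0.1086 -0.0484 0 0 -1
-132 -0.0035 -0.0164 0 0 -1; -0.0035 -0.0331 0 0 -1; -0.0000 -0.0494 0 0 -1; 0.0068 -0.0647 0 0 -1; 0.0166 -0.0783 0 0 -1; 0.0291 -0.0894 0 0 -1; 0.0435 -0.0978 0 0 -1; 0.0595 -0.1030 0 0 -1
-228 0.0166 -0.0017 0 0 -1; 0.0333 -0.0000 0 0 -1; 0.0492 0.0052 0 0 -1; 0.0637 0.0135 0 0 -1; 0.0761 0.0247 0 0 -1; 0.0859 0.0383 0 0 -1; 0.0927 0.0535 0 0 -1; 0.0962 0.0699 0 0 -1
-324 0.0000 0.0167 0 0 -1; -0.0035 0.0331 0 0 -1; -0.0103 0.0484 0 0 -1; -0.0201 0.0619 0 0 -1; -0.0325 0.0731 0 0 -1; -0.0470 0.0814 0 0 -1; -0.0629 0.0866 0 0 -1; -0.0796 0.0884 0 0 -1
```

Request:
drive_tool(moves="-0.0003 0.007 0 0 -1; -0.0017 0.0166 0 0 -1; -0.0058 0.03 0 0 -1; -0.0122 0.0424 0 0 -1; -0.0205 0.0535 0 0 -1; -0.0307 0.063 0 0 -1; -0.0412 0.07 0 0 -1; -0.0475 0.0731 0 0 -1")

```text
time_s: 14.65
tool_pos: [0.5887, -0.0009, 0.132]
tool_rot: [-180.0, -0.4, 30.0]
force: [5.7, 5.8, -1.7]
grip_width: 0.0267
```

Request:
drive_tool(moves="-0.0159 0.0052 0 0 -1; -0.0325 0.0069 0 0 -1; -0.0492 0.0052 0 0 -1; -0.0651 0 0 0 -1; -0.0796 -0.0084 0 0 -1; -0.092 -0.0196 0 0 -1; -0.1018 -0.0331 0 0 -1; -0.1086 -0.0484 0 0 -1")

```text
time_s: 15.45
tool_pos: [0.4704, -0.0176, 0.132]
tool_rot: [179.6, -0.2, 29.8]
force: [7.0, -2.4, -6.6]
grip_width: 0.0273
```

```bash
python3 - <<'E'
from h import *
np.set_printoptions(precision=4,suppress=True)
o=get_obs();t=o["tool_pos"];print(o["time_s"],t,o["tool_rot"],o["force"],np.hypot(t[0]-.5235,t[1]-.0435),np.degrees(np.arctan2(t[1]-.0435,t[0]-.5235)),o["qpos"])
im,d=read_camera("top")
P=np.array([atd("top",(u,v),d[v,u]) for v in range(140,190) for u in range(80,150) if d[v,u]>0]);q=P[:,2]>.1;print("plat z",np.median(P[q][:,2]),q.sum())
E
```

```text
15.45 [ 0.4704 -0.0176  0.132 ] [179.6483  -0.216   29.8378] [ 6.9783 -2.376  -6.6398] 0.08094300971514816 -131.00454535067956 [ 33.7884   1.6844 -35.2259 113.5592   1.3029  64.7131 -62.1386]
plat z 0.14324893584429854 3387
```

Request:
drive_tool(moves="-0.0035 -0.0164 0 0 -1; -0.0035 -0.0331 0 0 -1; 0 -0.0494 0 0 -1; 0.0068 -0.0647 0 0 -1; 0.0166 -0.0783 0 0 -1; 0.0291 -0.0894 0 0 -1; 0.0435 -0.0978 0 0 -1; 0.0595 -0.103 0 0 -1")

```text
time_s: 16.3
tool_pos: [0.4673, 0.1013, 0.1315]
tool_rot: [179.8, 0.4, 29.9]
force: [-4.9, -5.8, 5.4]
grip_width: 0.0271
```

Request:
drive_tool(moves="0.0166 -0.0017 0 0 -1; 0.0333 0 0 0 -1; 0.0492 0.0052 0 0 -1; 0.0637 0.0135 0 0 -1; 0.0761 0.0247 0 0 -1; 0.0859 0.0383 0 0 -1; 0.0927 0.0535 0 0 -1; 0.0962 0.0699 0 0 -1")

```text
time_s: 17.1
tool_pos: [0.5852, 0.0953, 0.1309]
tool_rot: [-179.6, 0.1, 30.1]
force: [-4.9, 6.3, 1.5]
grip_width: 0.027
```

```bash
python3 - <<'E'
from h import *
np.set_printoptions(precision=4,suppress=True)
o=get_obs();t=o["tool_pos"];print(o["time_s"],t,o["tool_rot"],o["force"],np.hypot(t[0]-.5235,t[1]-.0435),np.degrees(np.arctan2(t[1]-.0435,t[0]-.5235)),o["qpos"])
for n,b in(("top",(80,140,150,190)),("side",(235,85,280,110))):
    im,d=read_camera(n);np.savez(f"pics/{n}4.npz",im=im,d=d)
    P=np.array([atd(n,(u,v),d[v,u]) for v in range(b[1],b[3]) for u in range(b[0],b[2]) if d[v,u]>0]);q=(P[:,2]>.1)&(P[:,2]<.25)&(P[:,1]>.22);P=P[q];print(n,"plat z",np.median(P[:,2]),len(P))
    hsv=cv2.cvtColor(im,cv2.COLOR_RGB2HSV);m=cv2.inRange(hsv,(0,150,90),(8,255,255))
    B=(105,105,140,130) if n=="top" else (275,88,310,110)
    L=[(u,v) for v in range(B[1],B[3]) for u in range(B[0],B[2]) if m[v,u]];P=np.array([np.r_[atd(n,x,d[x[1],x[0]]),x] for x in L if d[x[1],x[0]]>0])
    P=P[(P[:,2]>.15)&(P[:,2]<.22)];e=np.array([.29,.957]);e2=np.array([.957,-.29]);s=(P[:,:2]-[.523,.0435])@e2;y=(P[:,:2]-[.523,.0435])@e
    print("ptr n",len(P));
    for a,r,p in sorted(zip(s,y,P),key=lambda k:k[0])[:12]:print("%.4f %.4f"%(a,r),p)
    print("z range",np.percentile(P[:,2],[5,50,95]))
    for r in pinpoint(n,"pointer")[:2]: print("pin",r["conf"],np.array(r["uv"]),[atz(n,r["uv"],z)[:2] for z in(.175,.185)])
im=np.load("pics/side4.npz")["im"];cv2.imwrite("pics/c6.png",cv2.resize(im[80:120,255:315],(720,480),interpolation=cv2.INTER_CUBIC)[:,:,::-1])
E
```

```text
17.1 [0.5852 0.0953 0.1309] [-179.5851    0.093    30.0803] [-4.9349  6.3216  1.4888] 0.08058882250238479 40.02175823576158 [ 22.1811  19.7925 -40.6529  96.7636  13.2853  68.6874 -81.6228]
top plat z 0.17624435866514276 3275
ptr n 86
0.1081 0.3114 [  0.7168   0.3102   0.1814 120.     123.    ]
0.1086 0.3080 [  0.7162   0.3068   0.1831 121.     123.    ]
0.1099 0.3060 [  0.7169   0.3045   0.1813 122.     123.    ]
0.1107 0.3165 [  0.7207   0.3143   0.1785 119.     122.    ]
0.1117 0.3019 [  0.7175   0.3      0.1879 123.     122.    ]
0.1119 0.3102 [  0.72     0.3079   0.1806 121.     122.    ]
0.1120 0.3146 [  0.7215   0.3121   0.1765 120.     122.    ]
0.1126 0.3164 [  0.7225   0.3137   0.1815 119.     121.    ]
0.1133 0.3084 [  0.7209   0.3058   0.1785 122.     122.    ]
0.1140 0.3146 [  0.7234   0.3115   0.1793 120.     121.    ]
0.1143 0.3018 [  0.7199   0.2992   0.1813 124.     122.    ]
0.1145 0.3112 [  0.7228   0.3082   0.181  121.     121.    ]
z range [0.1783 0.1848 0.1902]
pin 0.68 [334.5 221.9] [array([ 0.4673, -0.276 ]), array([ 0.4657, -0.2745])]
pin 0.64 [120.6 124.1] [a
[... 307 characters left out ...]
8   0.1863 291.     101.    ]
0.1214 0.3158 [  0.7308   0.3105   0.1791 292.     100.    ]
0.1226 0.3072 [  0.7295   0.3019   0.1811 292.     101.    ]
0.1233 0.3048 [  0.7294   0.2995   0.178  292.     102.    ]
0.1240 0.3263 [  0.7363   0.3198   0.1764 293.      99.    ]
0.1259 0.3103 [  0.7335   0.3039   0.1843 293.     100.    ]
0.1275 0.2976 [  0.7313   0.2914   0.1895 293.     101.    ]
0.1278 0.3236 [  0.7392   0.3162   0.1843 294.      98.    ]
0.1283 0.2929 [  0.7308   0.2866   0.1884 293.     102.    ]
z range [0.1783 0.1864 0.1903]
pin 0.57 [288.5 100.6] [array([0.7173, 0.3127]), array([0.715 , 0.3004])]
pin 0.35 [300.6 279.5] [array([ 0.6506, -0.4695]), array([ 0.6489, -0.4745])]
```

View pics/c6.png

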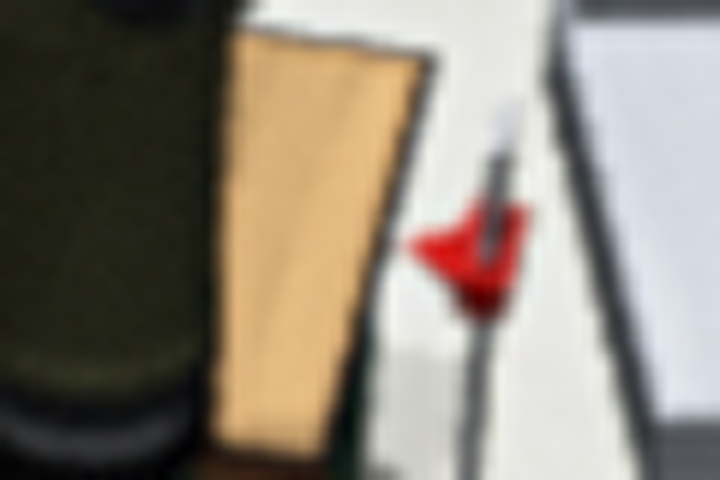

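The side crop shows the platform's black edge about level with the pointer tip, at about (290,100.5), and slightly below it. I'll average a few depth frames to fix the remaining height.

```bash
python3 - <<'E'
from h import *
np.set_printoptions(precision=4,suppress=True,linewidth=150)
e=np.array([.29,.957]);e2=np.array([.957,-.29])
for n,B,b in(("top",(105,105,140,130),(80,140,150,190)),("side",(278,88,310,110),(235,85,280,110))):
    F=[read_camera(n) for _ in range(12)];D=np.array([f[1] for f in F]);D[D==0]=np.nan;d=np.nanmedian(D,0);im=np.mean([f[0] for f in F],0).astype(np.uint8)
    np.savez(f"pics/{n}avg.npz",im=im,d=d)
    P=np.array([atd(n,(u,v),d[v,u]) for v in range(b[1],b[3]) for u in range(b[0],b[2]) if d[v,u]>0]);P=P[(P[:,2]>.1)&(P[:,2]<.25)&(P[:,1]>.22)];print(n,"plat",np.median(P[:,2]),P[:,2].std())
    m=cv2.inRange(cv2.cvtColor(im,cv2.COLOR_RGB2HSV),(0,130,70),(10,255,255))
    P=np.array([np.r_[atd(n,(u,v),d[v,u]),u,v] for v in range(B[1],B[3]) for u in range(B[0],B[2]) if m[v,u] and d[v,u]>0]);P=P[(P[:,2]>.15)&(P[:,2]<.22)]
    s=(P[:,:2]-[.523,.0435])@e2;y=(P[:,:2]-[.523,.0435])@e
    for i in np.lexsort((y,np.round(s/.004))):print("%.3f %.3f z %.4f  px %d %d"%(s[i],y[i],P[i,2],P[i,3],P[i,4]))
E
```

```text
top plat 0.1767767555889408 0.001276104101332181
0.106 0.311 z 0.1806  px 120 124
0.109 0.309 z 0.1797  px 121 123
0.108 0.312 z 0.1800  px 120 123
0.113 0.304 z 0.1823  px 123 122
0.110 0.307 z 0.1799  px 122 123
0.112 0.307 z 0.1820  px 122 122
0.112 0.311 z 0.1799  px 121 122
0.111 0.313 z 0.1804  px 120 122
0.114 0.314 z 0.1804  px 120 121
0.112 0.316 z 0.1822  px 119 121
0.111 0.317 z 0.1776  px 119 122
0.118 0.300 z 0.1812  px 125 121
0.114 0.302 z 0.1812  px 124 122
0.117 0.304 z 0.1797  px 124 121
0.116 0.306 z 0.1801  px 123 121
0.115 0.308 z 0.1813  px 122 121
0.115 0.311 z 0.1804  px 121 121
0.117 0.312 z 0.1819  px 121 120
0.117 0.316 z 0.1789  px 120 120
0.116 0.318 z 0.1800  px 119 120
0.115 0.320 z 0.1810  px 118 120
0.117 0.321 z 0.1815  px 118 119
0.119 0.298 z 0.1809  px 126 121
0.121 0.298 z 0.1825  px 126 120
0.120 0.301 z 0.1816  px 125 120
0.120 0.305 z 0.1801  px 124 120
0.119 0.308 z 0.1793  px 123 120
0.122 0.308 z 0.1804  px 123 119
0.118 0.310 z 0.1801  px 122 120
0.121 0.311 z 0.1815  px 122 119
0.120 0.314 z 0.1803  px 121 119
0.119 0.317 z 0.1796  px 120
[... 2715 characters left out ...]
 px 293 102
0.127 0.301 z 0.1867  px 293 101
0.129 0.312 z 0.1882  px 294 99
0.128 0.319 z 0.1883  px 294 98
0.133 0.288 z 0.1831  px 294 104
0.133 0.290 z 0.1865  px 294 103
0.134 0.291 z 0.1755  px 294 105
0.132 0.294 z 0.1880  px 294 102
0.131 0.300 z 0.1880  px 294 101
0.130 0.305 z 0.1890  px 294 100
0.138 0.288 z 0.1788  px 295 105
0.137 0.289 z 0.1829  px 295 104
0.137 0.291 z 0.1863  px 295 103
0.136 0.294 z 0.1888  px 295 102
0.141 0.288 z 0.1851  px 296 104
0.141 0.290 z 0.1879  px 296 103
0.140 0.294 z 0.1899  px 296 102
0.142 0.310 z 0.1878  px 297 100
0.141 0.316 z 0.1879  px 297 99
0.140 0.323 z 0.1869  px 297 98
0.144 0.297 z 0.1881  px 297 102
0.143 0.302 z 0.1888  px 297 101
```

Request:
drive_tool(moves="0.0001 0.004 0 0 -1; 0.0002 0.008 0 0 -1; 0.0003 0.0126 0 0 -1; 0.0003 0.0126 0 0 -1; 0.0003 0.0126 0 0 -1; 0.0003 0.0126 0 0 -1; 0.0003 0.0126 0 0 -1; 0.0003 0.0126 0 0 -1")

```text
time_s: 19.3
tool_pos: [0.593, 0.0818, 0.1315]
tool_rot: [-180.0, -0.0, 30.0]
force: [-1.0, 5.5, 0.9]
grip_width: 0.0271
```

```bash
cat > m.py <<'E'
from h import *
np.set_printoptions(precision=4,suppress=True)
o=get_obs();t=o["tool_pos"];print(o["time_s"],t,o["force"],np.degrees(np.arctan2(t[1]-.0435,t[0]-.5235)))
for n,b,p in(("top",(80,140,150,190),(115,118,124,125)),("side",(235,85,280,110),(289,99,294,103))):
    F=[read_camera(n) for _ in range(4)];D=np.array([f[1] for f in F]);D[D==0]=np.nan;d=np.nanmedian(D,0)
    P=np.array([atd(n,(u,v),d[v,u]) for v in range(b[1],b[3]) for u in range(b[0],b[2]) if d[v,u]>0]);P=P[(P[:,2]>.1)&(P[:,2]<.25)&(P[:,1]>.22)];print(n,"plat",np.median(P[:,2]))
    m=cv2.inRange(cv2.cvtColor(F[0][0],cv2.COLOR_RGB2HSV),(0,130,70),(10,255,255))
    P=np.array([atd(n,(u,v),d[v,u]) for v in range(p[1],p[3]) for u in range(p[0],p[2]) if m[v,u]]);print("tip top",np.median(P[:,2]),len(P))
    c=px(n,(.5235,.0435,.14)).astype(int);hsv=cv2.cvtColor(F[0][0],cv2.COLOR_RGB2HSV);m=cv2.inRange(hsv,(20,120,90),(35,255,255))
    L=[(u,v) for v in range(c[1]-14,c[1]+14) for u in range(c[0]-14,c[0]+14) if m[v,u] and d[v,u]>0]
    if L:
        P=np.array([atd(n,x,d[x[1],x[0]]) for x in L]);q=P[:,2]>np.percentile(P[:,2],95)-.008;print("yellow",len(L),P[q].mean(0))
np.savez("pics/last.npz",im=F[0][0])
E
python3 m.py
```

```text
19.3 [0.593  0.0818 0.1315] [-0.9735  5.4906  0.9148] 28.827950148021525
top plat 0.1782867506696143
tip top 0.18127176891599073 30
side plat 0.17840031480275198
tip top 0.18123972799957389 13
yellow 44 [0.526  0.0385 0.1489]
```

The platform is at 0.1783, and the tip's upper face is at 0.181, so the tip's middle is about 0.178–0.180. That is inside the 5 mm band whichever of these is right. Next I'll release and retreat.

Request:
drive_tool(moves="0 -0.0005 0 0 0; 0 -0.0005 0 0 1; 0 -0.0005 0 0 1; 0 -0.0005 0 0 1; 0 -0.0005 0 0 1; 0 -0.0005 0 0 1; 0 -0.0005 0 0 1; 0 -0.0005 0 0 1")

```text
time_s: 20.5
tool_pos: [0.5929, 0.0815, 0.1314]
tool_rot: [180.0, 0.0, 30.0]
force: [0.3, 0.7, -0.3]
grip_width: 0.0822
```

Request:
drive_tool(moves="0 0 -0.02 0 1; 0 0 -0.05 0 1; 0 0 -0.09 0 1; 0 0 -0.13 0 1; 0 0.04 -0.16 0 1; 0 0.09 -0.18 0 1; 0 0.14 -0.18 0 1; 0 0.18 -0.18 0 1")

```text
time_s: 21.3
tool_pos: [0.6841, -0.0771, 0.3126]
tool_rot: [179.9, -0.1, 29.9]
force: [0.4, -0.1, 0.3]
grip_width: 0.0874
```

Request:
drive_tool(moves="0 0.03 0 0 1; 0 0.07 0 0 1; 0 0.11 0 0 1; 0 0.13 0 0 1; 0 0.13 0 0 1; 0 0.13 0 0 1; 0 0.13 0 0 1; 0 0.13 0 0 1")

```text
time_s: 22.1
tool_pos: [0.7476, -0.1852, 0.3122]
tool_rot: [180.0, -0.0, 30.1]
force: [0.8, 0.4, -0.1]
grip_width: 0.0871
```

```bash
python3 m.py; python3 - <<'E'
import numpy as np,cv2
im=np.load("pics/last.npz")["im"];cv2.imwrite("pics/c7.png",cv2.resize(im[80:200,200:340],(700,600),interpolation=cv2.INTER_CUBIC)[:,:,::-1])
E
```

```text
22.1 [ 0.7476 -0.1852  0.3122] [ 0.838   0.3633 -0.1211] -45.58357817470251
top plat 0.17828112395491136
tip top 0.18098755175481163 31
yellow 89 [0.5242 0.0429 0.1491]
side plat 0.17824256772779035
tip top 0.18212392775200525 13
yellow 86 [0.5271 0.0388 0.15  ]
```

View pics/c7.png

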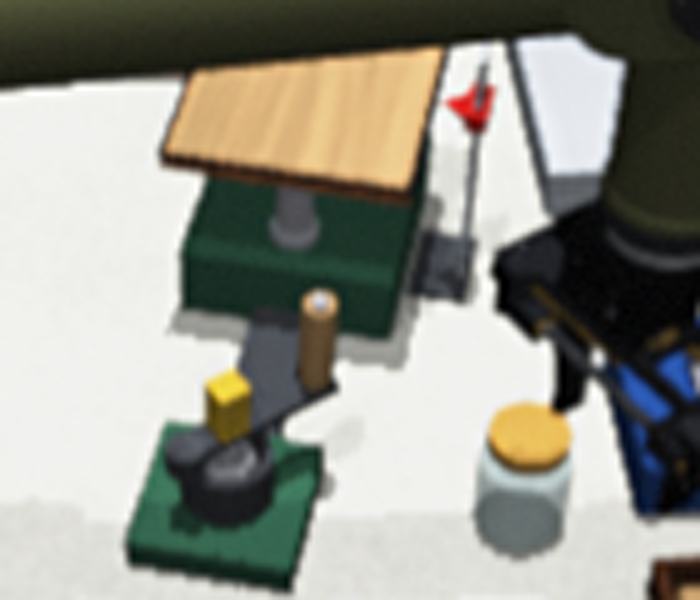

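The crank stands upright and seated in the collar, with its block at crop (228,405). The platform edge is level with the pointer tip at (450,105), and the gripper is clear of everything. I'm handing in.

```bash
python3 -c "
from cell import *
print(sign_off())"
```

```text
the job is handed in; nothing more can be done
None
```

I seated the crank on the hex, wound the platform up to the pointer and handed the job in at about 22.5 s of the 64 s allowed.

- **Seating:** I read the hex's angle from the top picture as about 30° crank yaw, and the socket dropped on at once, so no feeling for the angle was needed. The hub then wound about 1.1 turns clockwise by the handle before I released it and retreated.
- **Crank position:** After release, the top of the yellow block measured 0.149–0.150 m, against 0.149 m expected when fully home. The hub was within about 1–2 mm of the collar axis in the top camera. The side camera put it about 4 mm off, but that camera showed a similar offset for the crank throughout.
- **Platform height:** Both cameras read the platform top at 0.178 m. The upper face of the pointer tip read 0.181 m in the top camera and 0.182 m in the side camera. The tip's origin should lie 0–4 mm above the platform, inside the 5 mm limit. The pointer's thickness is not given, so I cannot be more exact than that.
- **Other limits:** No high forces showed in the readings. The path stayed clear of the bystander goods, though I did not measure their positions again, and the gripper ended clear of everything.

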